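# Clear the breath tester's deck and take off its filter cap

## Robot

A 7-joint arm with a two-finger parallel gripper is mounted at the origin on the work surface. World frame = base frame: x ahead of the robot, y to its left, z up, the work surface at z = 0. Lengths are in m, angles in degrees, forces in N, time in s.
With the tool pointing down it reaches from about 0.4 to 0.875 m from the base axis. Payload 4.4 kg.
Tool frame: the origin (TCP) lies on the centre line of the jaws, within the pads' length; the fingertips stand ahead of it and the grasp point (between the pads) lies 11 mm behind it (arm.nose_length is the z of the fingertips in the tool frame, in m); z points along the fingers, y is the line along which they close (so a half turn about z gives the same grasp; the last joint's range is limited). The gripper opens to 85 mm and grips with 20 to 120 N. Pads are 22 mm wide; open, the fingers measure 114 mm over their backs; the gripper's body (76 mm by 85 mm) begins 54 mm behind the grasp point. The pads swing forward as they close: fully open they stand 13 mm farther back than shut.
Start: joints at [65.214, 36.005, 2.206, 86.941, -1.547, 57.084, -1.146], TCP at [0.233, -0.607, 0.239] pointing down, gripper open.
Joint ranges: [-175.42, 175.42], [-21.48, 121.26], [-71.46, 75.88], [10.55, 141.38], [-63.04, 243.04], [13.31, 113.54], [-168.57, 168.57]. Speed limits (degrees/s): [147.25, 147.25, 180, 180, 180, 180, 180].

## Interface

Orientations are given as a 3x3 rotation matrix whose columns are the frame's x, y, z axes.
In Python, from station import arm gives the robot as it stands.
- The arm moves only by the shell command python3 -m creep 'ROWS' [OPENING] [FORCE]. ROWS is JSON, a list that holds one entry, the list of rows, each a list of 4 numbers: the shift along the tool's x, y, z in m, then the turn about the tool's z in rad. A call has exactly 10 rows; each row is the pose to reach, as a shift and turn from the pose commanded when the call began, along the tool's axes at that moment; what a row does not reach only later rows make up. A row lasts 1/8 s, in which the tool goes at most 62.5 mm and 10.7 degrees, less where a joint would pass 70% of its speed; a pose out of reach is approached as far as the arm can. A call with a gripper value outside its range is refused whole. OPENING is the finger opening in m, from 0 to 0.0854, set as the call begins (- or left out, the last holds). The fingers move at their own pace and stop on an object; FORCE is the grip in N (left out, the last holds). Time passes only in rows, so rows that repeat a pose let the fingers close, or fill a call up. It gives the time, the measured TCP pose, the force, the opening and the grip force at its end, in the units of the state.
- arm.get_state(): the state, without advancing time (a new reading comes with each control period).
- arm.snapshot(name): name is "scene" or "top" or "wrist"; returns the picture (400x640x3 uint8, red, green, blue); there is no depth.
- arm.calibration(name): a dict with "fovy" (degrees; the focal length in pixels is half the picture's height over the tangent of half this angle, whatever the lens; pixels are square), "cx", "cy" (the principal point, pixels), "D" ([k1, k2, p1, p2, k3] as OpenCV has them; the pictures are not rectified), "cam_to_world" (4x4, takes a point from camera to world coordinates). Camera axes: x right, y down, z forward; pixel columns grow to the right and rows downward; lengths in m; the calibration is good to about 2 mm. A picture is of the moment at which its call begins: read the wrist's pose just before it. calibration takes no time and is no camera call; for the wrist camera it gives the pose at the moment of the call.
- arm.sign_off(): hands the job in; it is judged then, once.
The state is a dict: "time": time; "q": joint angles; "joint_velocities": joint speeds; "joint_efforts": joint torques, N m; "tcp_pos": TCP position; "ee_rot": TCP orientation; "ft_force": force on the tool from outside, world axes, zero at the start; "moment": the same for the moment, N m; "grip_width": finger opening in m; "grip_force": force on a finger pad.
Only numpy, scipy, OpenCV 4.12 (cv2) and the standard library are available. Lean on these libraries where they do the work, as an engineer would, in place of code of your own. Each camera call takes 0.05 s, during which the arm holds its last target. There are 200 camera calls.

## Task

Use the scraper block, not the fingers, to sweep the three loose clay chips off the breath tester's deck into the catch tray along its side, then set the scraper down on the desk clear of the tester. Then take off the filter cap: it has a quarter-turn lock and nobody knows which way it unlocks, so try it one way and, if it stops short, the other way, and lift it straight up once it is free. Finish still holding the cap level in the gripper, about 10 cm above the deck and touching nothing else; leave the other things on the desk where they are.

Things in the scene. Friction and masses are not known exactly. Their poses are not given: they have to be found in the camera images.
- console: White breath-tester console, fixed to the desk; origin on the desk under its middle, z up, turned up to 17 degrees either way. Flat deck 80 mm above the desk over its x -100..100, y -80..140 mm. On the deck: a round inlet stub 18 mm high, 24 mm across, at x -75, y -55 mm. Behind the deck a display housing 115 mm high above the desk (x 100..145, y -80..140 mm).
- port (a point): Centre of the filter port on the deck, at console x 0, y 85, z 80 mm; console's axes. Quarter-turn lock: it lets the cap go when the cap's bar stands 60 degrees (within 6) from the console's x axis on the unlocking side; hard stop at 63. That side differs between testers (clockwise or anticlockwise) and cannot be seen. The other way the cap stops hard at 19 degrees and will not lift.
- tray (a point): Middle of the inner floor of the grey catch tray along the console's whole -y side, at console x 0, y -115, z 40 mm. Open at the top, inside y -80..-150, x -95..95 mm, outer walls 5 mm thick, 60 mm above the desk (lower than the deck); no wall stands between deck and tray.
- cap: Grey filter cap, about 90 g, loose in its port. Origin at the centre of its disc's underside, on the deck. Disc 64 mm across, 8 thick; thumb bar on it 50 mm long (cap's x), 14 thick (y), top 36 mm above origin. Stem and lugs reach 16 mm below the deck. At the start the bar lies along the console's x within 10 degrees; between its stops it turns freely, with 2 mm of lift.
- scraper: Grey scraper block, 0.16 kg, standing on the desk at the robot's right, loose. Origin at the centre of its underside, z up. Blade block 90 mm long (its y), 24 mm thick (its x), 30 mm high; on top a grip fin 14 mm thick (x), 50 mm long (y), from 30 to 68 mm above the origin.
- chip0: Reddish fired-clay chip, 26 x 18 x 10 mm, 12 g, loose on the deck between the cap and the tray, within 40 mm of the console's x 0 and between y -15 and -55 mm; origin at the centre of its underside.
- chip1: Reddish fired-clay chip, 26 x 18 x 10 mm, 12 g, loose on the deck between the cap and the tray, within 40 mm of the console's x 0 and between y -15 and -55 mm; origin at the centre of its underside.
- chip2: Reddish fired-clay chip, 26 x 18 x 10 mm, 12 g, loose on the deck between the cap and the tray, within 40 mm of the console's x 0 and between y -15 and -55 mm; origin at the centre of its underside.
- mug: White mug, 76 mm across, 90 mm high, loose; leave alone. Origin at the centre of its underside.
- stapler: Black stapler, 140 mm long along its x, 36 mm wide, 44 mm high; leave alone. Origin under its centre.
- pocket_meter: White round pocket meter, 72 mm across, 21 mm high; leave alone. Origin under its centre.
- pen: Black pen, 140 mm long along its x, 11 mm thick; leave alone. Origin under its centre.
- ink_pad: Black ink pad with steel lid, 50 x 75 x 22 mm; leave alone. Origin under its centre.
- stamp: Wooden hand stamp standing upright, 26 mm across, 66 mm high; leave alone. Origin under its centre.

How it is judged (in metres and radians):
On the way, in this order (a step that is already met when the one before it is completed fails the run):
1. all three chips lie in the catch tray while the cap is still seated (z of chip0 in the frame of console between 0.03 and 0.066 m and y of chip0 in the frame of console between -0.155 and -0.078 m and x of chip0 in the frame of console between -0.1 and 0.1 m and z of chip1 in the frame of console between 0.03 and 0.066 m and y of chip1 in the frame of console between -0.155 and -0.078 m and x of chip1 in the frame of console between -0.1 and 0.1 m and z of chip2 in the frame of console between 0.03 and 0.066 m and y of chip2 in the frame of console between -0.155 and -0.078 m and x of chip2 in the frame of console between -0.1 and 0.1 m and z of cap in the frame of console below 0.09 m), for 0.2 s.
2. the scraper is set down on the desk, clear of the console and let go, the cap still seated (height (world z) of scraper below 0.05 m and contact force between scraper and the fingers below 0.2 N and contact force between scraper and console below 0.2 N and linear speed of scraper below 0.03 m/s and z of cap in the frame of console below 0.09 m), for 0.2 s.
3. the cap is lifted off in the gripper (z of cap in the frame of console above 0.14 m and contact force between cap and the fingers above 1 N), for 0.2 s.
At the end, for the whole second after the job is handed in: The fingers hold the cap (over 1 N), its origin more than 60 mm above the deck, tilted less than 0.4 rad, still, touching neither console nor scraper; all three chips lie in the catch tray; the scraper rests on the desk (origin below 50 mm), let go and not touching the console (all of step 3 and contact force between cap and console below 0.1 N and contact force between cap and scraper below 0.1 N and angle between cap's own z axis and vertical below 0.4 rad and linear speed of each of cap, scraper below 0.03 m/s and z of chip0 in the frame of console between 0.03 and 0.066 m and y of chip0 in the frame of console between -0.155 and -0.078 m and x of chip0 in the frame of console between -0.1 and 0.1 m and z of chip1 in the frame of console between 0.03 and 0.066 m and y of chip1 in the frame of console between -0.155 and -0.078 m and x of chip1 in the frame of console between -0.1 and 0.1 m and z of chip2 in the frame of console between 0.03 and 0.066 m and y of chip2 in the frame of console between -0.155 and -0.078 m and x of chip2 in the frame of console between -0.1 and 0.1 m and height (world z) of scraper below 0.05 m and contact force between scraper and the fingers below 0.2 N and contact force between scraper and console below 0.2 N); the arm keeps its last pose, push and grip.
It fails at once if the fingers or arm touch a chip (contact force between any of the fingers, the arm and chip0 above 0.5 N or contact force between any of the fingers, the arm and chip1 above 0.5 N or contact force between any of the fingers, the arm and chip2 above 0.5 N).
It fails at once if another thing on the desk is moved more than 30 mm (distance of any of mug, stapler, pocket_meter, pen, ink_pad, stamp from where it was at the start of the episode above 0.03 m).
It also fails if it takes over 58 s, if anything falls off the work surface, if the arm or the gripper's body presses on something with over 40 N, if the wrist force passes 120 N, or if a joint passes its speed limit or range.

## Working session

There is one attempt and no reset: what is moved stays moved. The work goes in short steps, Python scripts to look and compute and a shell command to move; the robot and the scene stay as the last step left them, time stands still between calls to the robot, and variables do not carry over. Pictures are saved under pics/ and viewed, at most 10 in all, crops included, and the job is handed in when it is done.

```bash
ls; mkdir -p pics; python3 - <<'E'
from station import arm
import cv2
for n in("top","scene"):
    cv2.imwrite(f"pics/{n}0.png",arm.snapshot(n)[:,:,::-1])
    c=arm.calibration(n);print(n,c)
s=arm.get_state();print(s['time'],s['tcp_pos'],s['ee_rot'],arm.nose_length,s['grip_width'])
E
```

```text
pics
top {'fovy': 50.077840456516654, 'cx': 319.9326876422243, 'cy': 198.31593724091715, 'D': array([-0.10107375,  0.        ,  0.        ,  0.        ,  0.        ]), 'cam_to_world': array([[-0.02267388, -0.99481576,  0.09913378,  0.43098537],
       [-0.99968606,  0.02150331, -0.0128607 , -0.021476  ],
       [ 0.01066232, -0.09939426, -0.994991  ,  1.23553644],
       [ 0.        ,  0.        ,  0.        ,  1.        ]])}
scene {'fovy': 42.36525026640911, 'cx': 323.74831776487434, 'cy': 197.42020898723996, 'D': array([0.02731029, 0.        , 0.        , 0.        , 0.        ]), 'cam_to_world': array([[-0.40440103,  0.53199421, -0.7439368 ,  1.64110703],
       [ 0.91445468,  0.24875925, -0.31920444,  0.42730482],
       [ 0.01524624, -0.80938309, -0.58708309,  0.96252927],
       [ 0.        ,  0.        ,  0.        ,  1.        ]])}
0.1 [ 0.23293974 -0.60621875  0.23847535] [[ 9.33464254e-01  3.58669798e-01 -6.80177698e-04]
 [ 3.58670438e-01 -9.33462858e-01  1.61562780e-03]
 [-5.54437231e-05 -1.75209043e-03 -9.99998464e-01]] 0.008 0.08554178397535293
```

View pics/top0.png

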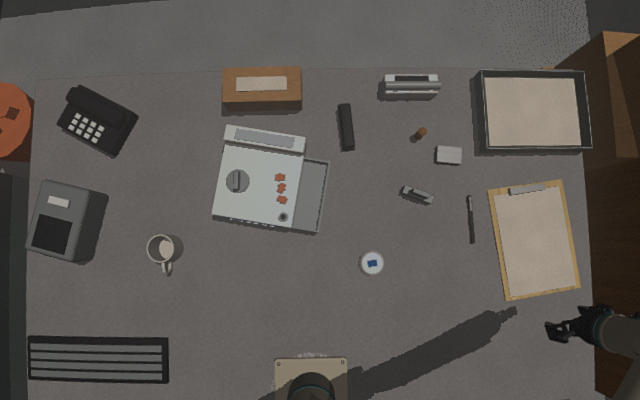

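View pics/scene0.png

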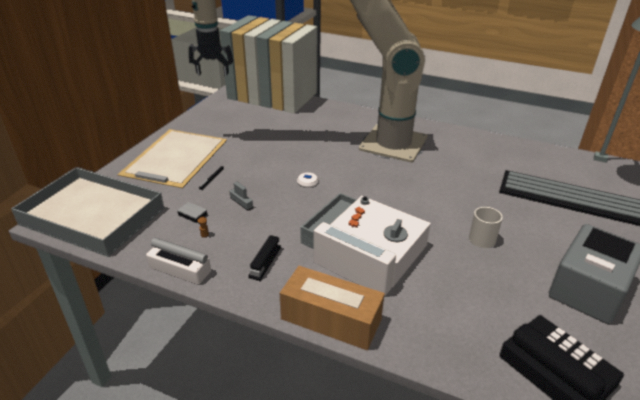

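The top picture shows the console around (265,180), with the cap at (238,180), chips at (280,178), (281,188) and (282,200), the tray on its right and the scraper at (417,195). I'll zoom in on the console and the scraper.

```bash
cat > h.py <<'E'
import numpy as np, cv2
from station import arm
def ray(cal,uv,z):
    f=200/np.tan(np.radians(cal['fovy']/2))
    K=np.array([[f,0,cal['cx']],[0,f,cal['cy']],[0,0,1]])
    n=cv2.undistortPoints(np.array(uv,float).reshape(-1,1,2),K,cal['D']).reshape(-1,2)
    T=cal['cam_to_world'];d=np.c_[n,np.ones(len(n))]@T[:3,:3].T;o=T[:3,3]
    z=np.broadcast_to(z,len(n))
    return o+d*((z-o[2])/d[:,2])[:,None]
E
python3 - <<'E'
import cv2,numpy as np
im=cv2.imread('pics/top0.png')
a=cv2.resize(im[110:240,205:335],(600,600),interpolation=cv2.INTER_CUBIC)
b=cv2.resize(im[170:220,390:440],(200,200),interpolation=cv2.INTER_CUBIC)
o=np.zeros((600,800,3),np.uint8);o[:,:600]=a;o[:200,600:]=b
s=cv2.imread('pics/scene0.png')[175:215,220:260];o[200:400,600:]=cv2.resize(s,(200,200),interpolation=cv2.INTER_CUBIC)
cv2.imwrite('pics/z1.png',o)
E
```

```text
(no output)
```

View pics/z1.png

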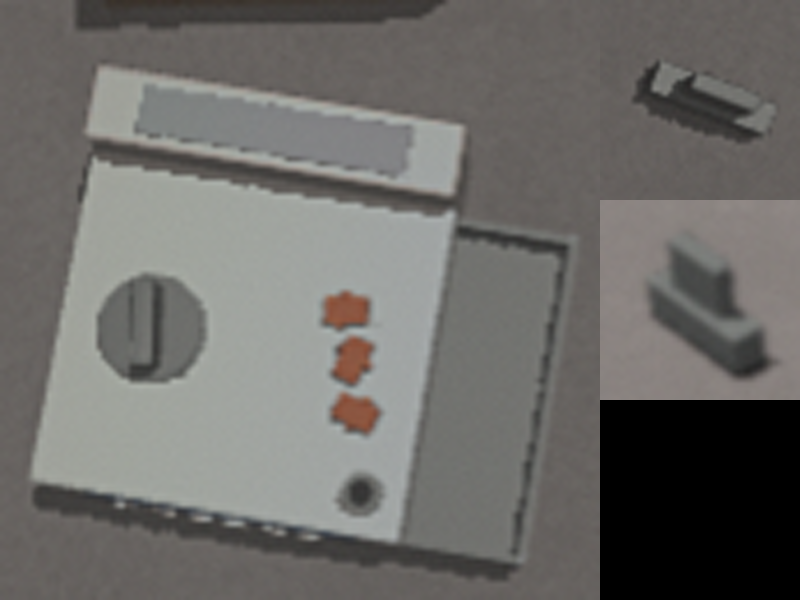

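The zoom shows the deck's front corners at (32,483) and (400,543), its right edge running up to (455,212), the cap disc at (152,328), and chips at (347,311), (353,360) and (356,413). The scraper blade runs from (651,75) to (770,120) in the inset.

```bash
python3 - <<'E'
from h import *
c=arm.calibration('top')
s=130/600
p=np.array([[32,483],[400,543],[455,212],[152,328],[347,311],[353,360],[356,413],[359,492],[143,283],[143,368]])*s+[205,110]
z=[.08,.08,.08,.088,.09,.09,.09,.098,.116,.116]
W=ray(c,p-.4,z)
for n,w in zip("FL FR RB cap c0 c1 c2 stub barA barB".split(),W):print(n,w.round(4))
FL,FR=W[0,:2],W[1,:2]
y=FL-FR;print(np.linalg.norm(y)); d=W[2,:2]-FR;
print('yaw from y',np.degrees(np.arctan2(-y[0],y[1])),'from x',np.degrees(np.arctan2(d[1],d[0])))
cs=W[3,:2]-W[7,:2];print('cap-stub yaw',np.degrees(np.arctan2(cs[1],cs[0])-np.arctan2(140,75)),np.linalg.norm(cs),np.hypot(75,140))
yaw=np.radians(-9.5)
for y_ in (-9,-10,-11):
    a=np.radians(y_);R=np.array([[np.cos(a),-np.sin(a)],[np.sin(a),np.cos(a)]])
    for w,l in ((FL,[-.1,.14]),(FR,[-.1,-.08]),(W[3,:2],[0,.085]),(W[7,:2],[-.075,-.055])): print(y_,(w-R@l).round(4),end=' ')
    print()
b=np.array([[51,75],[170,120]])/4+[390,170]-.4
S=ray(c,b,.03);print('scraper',S,S.mean(0));v=S[0]-S[1];print(np.linalg.norm(v),np.degrees(np.arctan2(v[1],v[0])))
v=W[8]-W[9];print('bar',np.degrees(np.arctan2(v[1],v[0])))
w=arm.calibration('wrist');T=w['cam_to_world'];st=arm.get_state()
print('cam in tool',st['ee_rot'].T@(T[:3,3]-st['tcp_pos']),st['ee_rot'].T@T[:3,:3],w['fovy'])
E
```

```text
FL [0.509  0.2586 0.08  ]
FR [0.4694 0.0426 0.08  ]
RB [0.665  0.0068 0.08  ]
cap [0.5982 0.1859 0.088 ]
c0 [0.6054 0.0709 0.09  ]
c1 [0.5764 0.0678 0.09  ]
c2 [0.5453 0.0664 0.09  ]
stub [0.4987 0.0647 0.098 ]
barA [0.6203 0.186  0.116 ]
barB [0.5712 0.186  0.116 ]
0.21963597949230138
yaw from y -10.384738962030037 from x -10.367183144203985
cap-stub yaw -11.223443540364881 0.15675651745606167 158.8238017426859
-9 [0.5859 0.1047] -9 [0.5807 0.106 ] -9 [0.5849 0.1019] -9 [0.5814 0.1073] 
-10 [0.5832 0.1034] -10 [0.5818 0.104 ] -10 [0.5834 0.1022] -10 [0.5821 0.1059] 
-11 [0.5805 0.1021] -11 [0.5829 0.1021] -11 [0.582  0.1024] -11 [0.5828 0.1044] 
scraper [[ 0.5745847  -0.27283123  0.03      ]
 [ 0.54048413 -0.35740105  0.03      ]] [ 0.55753441 -0.31511614  0.03      ]
0.09118608675352317 68.03953290359412
bar -0.0771727218841124
cam in tool [ 0.08367018 -0.00123874 -0.13529982] [[-8.04564623e-04 -9.46291112e-01 -3.23314837e-01]
 [ 9.99999573e-01 -6.14545670e-04 -6.89808042e-04]
 [ 4.54067486e-04 -3.23315254e-01  9.46291203e-01]] 62.837689714302805
```

```bash
python3 -m creep '[[[0.05,-0.019,0.006,-0.1],[0.1,-0.038,0.012,-0.2],[0.15,-0.057,0.018,-0.3],[0.2,-0.076,0.025,-0.4],[0.25,-0.095,0.03,-0.5],[0.3,-0.114,0.037,-0.6],[0.35,-0.134,0.043,-0.7],[0.407,-0.155,0.05,-0.82],[0.407,-0.155,0.05,-0.82],[0.407,-0.155,0.05,-0.82]]]' 0.085 40
python3 - <<'E'
from h import *
cv2.imwrite('pics/w1.png',arm.snapshot('wrist')[:,:,::-1])
s=arm.get_state();print(s['q'])
E
```

```text
time: 1.35
tcp_pos: [0.5568, -0.3163, 0.1887]
ee_rot: [[0.375, 0.927, -0.002], [0.927, -0.375, -0.0], [-0.001, -0.002, -1.0]]
ft_force: [-0.1, -0.2, -0.2]
grip_width: 0.0852
grip_force: 0.0
[33.07625418 38.52351204 -9.93117038 91.27005008  8.05353022 50.96802286
 -1.93916499]
```

View pics/w1.png

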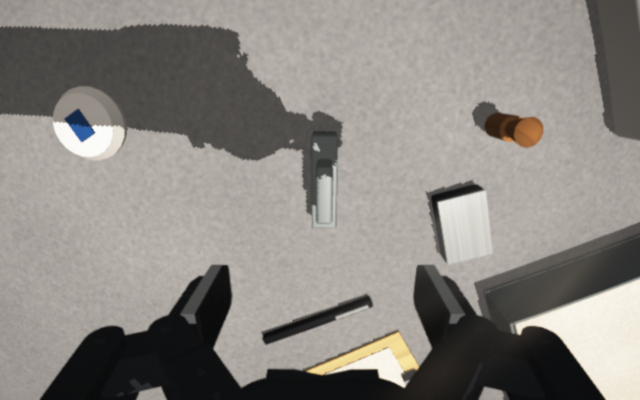

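The scraper stands straight up and down in the picture. Its blade top runs from about (324,133) at the far end to (325,227) at the near end.

```bash
python3 - <<'E'
from h import *
c=arm.calibration('wrist');s=arm.get_state()
P=ray(c,[[324,133],[325,227],[326,163],[326,219]],[.03,.03,.068,.068]);print(P)
v=P[0]-P[1];print(np.linalg.norm(v),np.degrees(np.arctan2(v[1],v[0])),np.linalg.norm(P[2]-P[3]))
m=(P[:2].mean(0));m[2]=.045;print(m,s['ee_rot'].T@(m-s['tcp_pos']))
E
```

```text
[[ 0.57471775 -0.27371008  0.03      ]
 [ 0.54151747 -0.35823826  0.03      ]
 [ 0.56894652 -0.29171543  0.068     ]
 [ 0.55098494 -0.33629203  0.068     ]]
0.09081449038985773 68.55650454540174 0.04805925460116213
[ 0.55811761 -0.31597417  0.045     ] [0.00227038 0.00137326 0.14396515]
```

```bash
python3 -m creep '[[[0.002,0.001,0.03,0],[0.002,0.001,0.06,0],[0.002,0.001,0.09,0],[0.002,0.001,0.115,0],[0.002,0.001,0.13,0],[0.002,0.001,0.138,0],[0.002,0.001,0.144,0],[0.002,0.001,0.144,0],[0.002,0.001,0.144,0],[0.002,0.001,0.144,0]]]' 0.085 40
python3 -m creep '[[[0,0,0,0],[0,0,0,0],[0,0,0,0],[0,0,0,0],[0,0,0,0],[0,0,0,0],[0,0,0,0],[0,0,0,0],[0,0,0,0],[0,0,0,0]]]' 0 50
```

```text
time: 2.65
tcp_pos: [0.5595, -0.3148, 0.0459]
ee_rot: [[0.375, 0.927, 0.001], [0.927, -0.375, -0.0], [-0.0, 0.001, -1.0]]
ft_force: [-0.0, 0.1, -0.6]
grip_width: 0.0847
grip_force: 0.0
time: 3.9
tcp_pos: [0.5592, -0.3147, 0.0454]
ee_rot: [[0.375, 0.927, 0.0], [0.927, -0.375, -0.0], [-0.0, 0.0, -1.0]]
ft_force: [-0.1, -0.6, 2.7]
grip_width: 0.0134
grip_force: 49.4
```

```bash
python3 -m creep '[[[0,0,-0.05,0],[0,0,-0.1,-0.05],[0.05,-0.017,-0.15,-0.22],[0.1,-0.034,-0.15,-0.4],[0.15,-0.05,-0.15,-0.58],[0.205,-0.069,-0.15,-0.76],[0.26,-0.087,-0.15,-0.94],[0.315,-0.106,-0.15,-1.12],[0.365,-0.123,-0.15,-1.3],[0.413,-0.139,-0.15,-1.48]]]' 
python3 -m creep '[[[0,0,0,-0.15],[0,0,0,-0.29],[0,0,0,-0.29],[0,0,0,-0.29],[0,0,0,-0.29],[0,0,0,-0.29],[0,0,0,-0.29],[0,0,0,-0.29],[0,0,0,-0.29],[0,0,0,-0.29]]]'
python3 - <<'E'
from h import *
cv2.imwrite('pics/w2.png',arm.snapshot('wrist')[:,:,::-1])
print(arm.get_state()['q'])
E
```

```text
time: 5.15
tcp_pos: [0.5845, 0.122, 0.1948]
ee_rot: [[-0.892, 0.452, -0.001], [0.452, 0.892, -0.0], [0.001, -0.001, -1.0]]
ft_force: [2.0, 0.5, -2.5]
grip_width: 0.0132
grip_force: 49.4
time: 6.4
tcp_pos: [0.585, 0.1203, 0.1953]
ee_rot: [[-0.983, 0.184, -0.0], [0.184, 0.983, 0.0], [0.0, 0.0, -1.0]]
ft_force: [0.6, -0.2, -2.1]
grip_width: 0.0134
grip_force: 49.4
[  8.44819726  38.80451696 -37.31901288  97.68068625  28.29691067
  53.26925143  39.29697333]
```

View pics/w2.png

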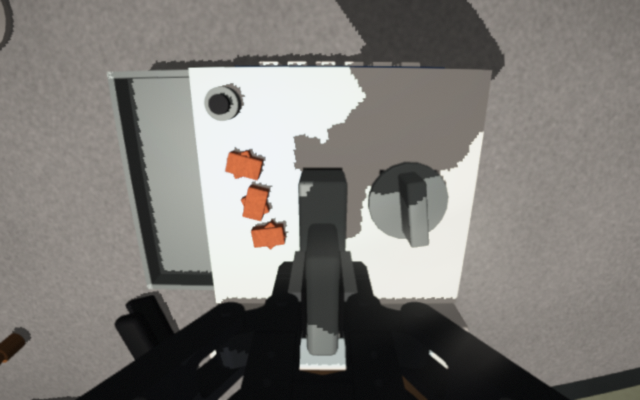

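The blade is held square to the deck, between the chips at (244,164), (257,203) and (268,235) and the cap at (409,201).

```bash
python3 - <<'E'
from h import *
c=arm.calibration('wrist')
P=ray(c,[[190,68],[492,70],[216,302],[409,201],[223,102],[244,164],[257,203],[268,235]],[.08,.08,.08,.088,.098,.09,.09,.09])[:,:2]
v=P[1]-P[0];yaw=np.arctan2(-v[0],v[1]);print('yaw',np.degrees(yaw),np.linalg.norm(v))
v=P[2]-P[0];print('yaw',np.degrees(np.arctan2(v[1],v[0])))
a=np.radians(-10.5);R=np.array([[np.cos(a),-np.sin(a)],[np.sin(a),np.cos(a)]])
for p,l in zip(P,[[-.1,-.08],[-.1,.14],[.1,-.08],[0,.085],[-.075,-.055]]):print(p,'org',p-R@l)
print('chips',(P[5:]-[.582,.103])@R)
E
```

```text
yaw -10.820601731102457 0.21956858934589052
yaw -11.188457207341077
[0.46962528 0.04601738] org [0.58252962 0.10645422]
[0.51084588 0.261682  ] org [0.5836584  0.10580276]
[0.66576597 0.00722154] org [0.58201932 0.10410549]
[0.59726652 0.18889685] org [0.5817765  0.10532018]
[0.49782991 0.06859323] org [0.58159699 0.10900458]
chips [[-3.10907261e-02 -3.98021154e-02]
 [-1.10566990e-05 -3.20386691e-02]
 [ 2.74241974e-02 -2.49933600e-02]]
```

```bash
python3 -m creep '[[[0.002,0,0.02,0],[0.002,0,0.04,0],[0.002,0,0.055,0],[0.002,0,0.062,0],[0.002,0,0.067,0],[0.002,0,0.067,0],[0.002,0,0.067,0],[0.002,0,0.067,0],[0.002,0,0.067,0],[0.002,0,0.067,0]]]'
```

```text
time: 7.7
tcp_pos: [0.5831, 0.1207, 0.1285]
ee_rot: [[-0.983, 0.184, 0.0], [0.184, 0.983, -0.0], [-0.0, 0.0, -1.0]]
ft_force: [-0.5, -0.3, -1.5]
grip_width: 0.0135
grip_force: 49.6
```

```bash
python3 -m creep '[[[0,-0.006,0.0015,0],[0,-0.014,0.0015,0],[0,-0.022,0.0015,0],[0,-0.03,0.0015,0],[0,-0.038,0.0015,0],[0,-0.046,0.0015,0],[0,-0.054,0.0015,0],[0,-0.062,0.0015,0],[0,-0.07,0.0015,0],[0,-0.078,0.0015,0]]]'
python3 -m creep '[[[0,-0.008,0,0],[0,-0.016,0,0],[0,-0.024,0,0],[0,-0.032,0,0],[0,-0.036,0,0],[0,-0.036,0,0],[0,-0.036,0,0],[0,-0.036,-0.04,0],[0,-0.036,-0.09,0],[0,-0.036,-0.09,0]]]'
python3 - <<'E'
from h import *
cv2.imwrite('pics/w3.png',arm.snapshot('wrist')[:,:,::-1])
E
```

```text
time: 8.95
tcp_pos: [0.5687, 0.0435, 0.1269]
ee_rot: [[-0.983, 0.184, 0.0], [0.184, 0.983, 0.0], [-0.0, 0.0, -1.0]]
ft_force: [-0.1, -0.5, -1.5]
grip_width: 0.0134
grip_force: 49.5
time: 10.2
tcp_pos: [0.5648, 0.0101, 0.2206]
ee_rot: [[-0.983, 0.183, 0.008], [0.183, 0.983, 0.001], [-0.008, 0.003, -1.0]]
ft_force: [-0.1, 1.0, -3.5]
grip_width: 0.0134
grip_force: 49.7
```

View pics/w3.png

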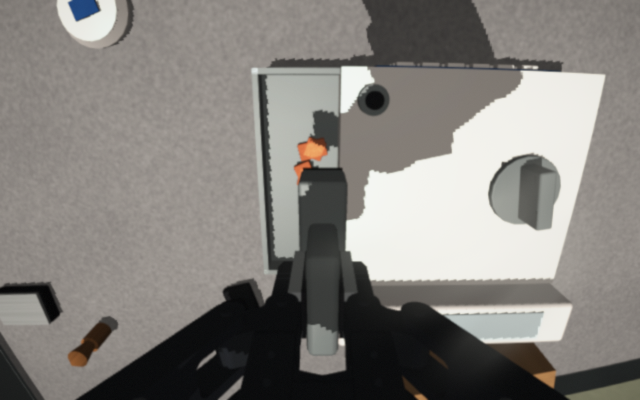

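The deck is clear and two chips show in the tray, at (312,150) and (303,168). The third is hidden under the blade, so I'll look again once the scraper is down.

```bash
python3 -m creep '[[[-0.006,-0.04,0,0],[-0.012,-0.08,0,0],[-0.02,-0.125,0,0],[-0.028,-0.17,0.02,0],[-0.028,-0.178,0.06,0],[-0.028,-0.178,0.1,0],[-0.028,-0.178,0.14,0],[-0.028,-0.178,0.16,0],[-0.028,-0.178,0.168,0],[-0.028,-0.178,0.168,0]]]'
python3 - <<'E'
from h import *
for n in ("top","scene"): cv2.imwrite(f'pics/{n}2.png',arm.snapshot(n)[:,:,::-1])
a=cv2.imread('pics/top2.png')[110:240,205:335];b=cv2.imread('pics/scene2.png')[180:290,290:440]
o=np.zeros((500,800,3),np.uint8);o[:400,:400]=cv2.resize(a,(400,400),interpolation=2);o[:293,400:]=cv2.resize(b,(400,293),interpolation=2)
cv2.imwrite('pics/z2.png',o);s=arm.get_state();print(s['tcp_pos'],s['ft_force'])
E
```

```text
time: 11.5
tcp_pos: [0.5572, -0.1712, 0.049]
ee_rot: [[-0.983, 0.183, 0.0], [0.183, 0.983, 0.0], [-0.0, 0.0, -1.0]]
ft_force: [-0.3, 0.1, -1.5]
grip_width: 0.0132
grip_force: 49.5
[ 0.55793288 -0.17147336  0.04999647] [ 0.66644066  0.21231835 -1.61197266]
```

View pics/z2.png

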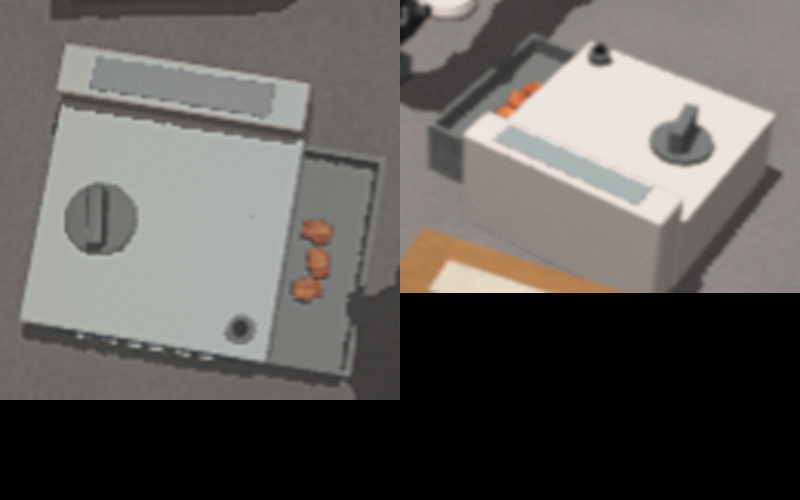

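All three chips lie in the tray, at (317,231), (318,262) and (306,289) in the crop, and the cap is still seated. Next I set the scraper down, release it and rise.

```bash
python3 -m creep '[[[0,0,0.002,0],[0,0,0.004,0],[0,0,0.0045,0],[0,0,0.0045,0],[0,0,0.0045,0],[0,0,0.0045,0],[0,0,0.0045,0],[0,0,0.0045,0],[0,0,0.0045,0],[0,0,0.0045,0]]]'
python3 -m creep '[[[0,0,0,0],[0,0,0,0],[0,0,0,0],[0,0,0,0],[0,0,0,0],[0,0,0,0],[0,0,0,0],[0,0,-0.04,0],[0,0,-0.09,0],[0,0,-0.14,0]]]' 0.085
```

```text
time: 12.85
tcp_pos: [0.5574, -0.1717, 0.0454]
ee_rot: [[-0.983, 0.184, 0.001], [0.184, 0.983, -0.001], [-0.001, -0.001, -1.0]]
ft_force: [-1.6, -0.1, 4.4]
grip_width: 0.0132
grip_force: 50.7
time: 14.1
tcp_pos: [0.5567, -0.1714, 0.1857]
ee_rot: [[-0.983, 0.184, -0.0], [0.184, 0.983, 0.0], [0.0, 0.0, -1.0]]
ft_force: [0.7, -1.0, -0.7]
grip_width: 0.0853
grip_force: 0.0
```

```bash
python3 -m creep '[[[0.004,0.05,-0.02,-0.03],[0.008,0.1,-0.03,-0.06],[0.012,0.15,-0.03,-0.09],[0.016,0.2,-0.03,-0.12],[0.02,0.25,-0.03,-0.15],[0.023,0.3,-0.03,-0.185],[0.026,0.361,-0.03,-0.185],[0.026,0.361,-0.03,-0.185],[0.026,0.361,-0.03,-0.185],[0.026,0.361,-0.03,-0.185]]]'
python3 - <<'E'
from h import *
cv2.imwrite('pics/w4.png',arm.snapshot('wrist')[:,:,::-1])
s=arm.get_state();print(s['q'])
E
```

```text
time: 15.35
tcp_pos: [0.5979, 0.186, 0.2141]
ee_rot: [[-1.0, 0.002, -0.0], [0.002, 1.0, -0.002], [0.0, -0.002, -1.0]]
ft_force: [-0.2, -0.2, -0.1]
grip_width: 0.0851
grip_force: 0.0
[  3.75056393  40.65393761 -40.72363139  91.74620862  29.81472842
  58.95026625  43.97673906]
```

View pics/w4.png

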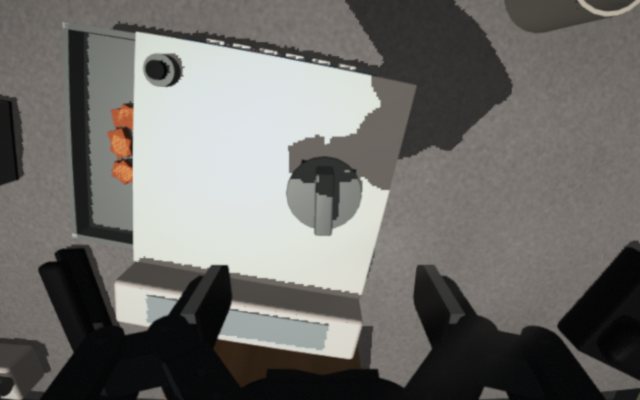

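The disc centre shows at (325,193), and the bar runs along the picture's vertical (the tool's x) from about (325,167) to (323,235).

```bash
python3 - <<'E'
from h import *
c=arm.calibration('wrist');s=arm.get_state()
P=ray(c,[[324.5,193],[325,168],[323,234],[325,201]],[.088,.116,.116,.116]);print(P)
v=P[1]-P[2];print(np.linalg.norm(v),np.degrees(np.arctan2(v[1],v[0])))
m=P[0].copy();m[2]=.099;print(s['ee_rot'].T@(m-s['tcp_pos']))
E
```

```text
[[0.59700247 0.18919456 0.088     ]
 [0.56895673 0.1894078  0.116     ]
 [0.62172341 0.18782255 0.116     ]
 [0.59442552 0.18939627 0.116     ]]
0.052790483935957616 178.27920343438822
[0.00097847 0.00328931 0.11516044]
```

```bash
python3 -m creep '[[[0.001,0.003,0.025,0],[0.001,0.003,0.05,0],[0.001,0.003,0.075,0],[0.001,0.003,0.095,0],[0.001,0.003,0.106,0],[0.001,0.003,0.112,0],[0.001,0.003,0.115,0],[0.001,0.003,0.115,0],[0.001,0.003,0.115,0],[0.001,0.003,0.115,0]]]' 0.085 50
python3 -m creep '[[[0,0,0,0],[0,0,0,0],[0,0,0,0],[0,0,0,0],[0,0,0,0],[0,0,0,0],[0,0,0,0],[0,0,0,0],[0,0,0,0],[0,0,0,0]]]' 0 50
python3 -c "
from station import arm;s=arm.get_state();print(s['moment'],s['ft_force'])"
```

```text
time: 16.65
tcp_pos: [0.5969, 0.1913, 0.0997]
ee_rot: [[-1.0, -0.0, 0.001], [-0.0, 1.0, 0.0], [-0.001, 0.0, -1.0]]
ft_force: [0.1, -0.3, -0.8]
grip_width: 0.0846
grip_force: 0.0
time: 17.9
tcp_pos: [0.5971, 0.1889, 0.0996]
ee_rot: [[-1.0, 0.001, 0.0], [0.001, 1.0, -0.003], [-0.0, -0.003, -1.0]]
ft_force: [0.0, -5.5, 5.0]
grip_width: 0.0132
grip_force: 50.9
[-1.14181063  0.10703255  0.01361157] [ 0.02513067 -5.54387805  4.98291623]
```

```bash
python3 -m creep '[[[0,-0.001,-0.001,0],[0,-0.002,-0.001,0],[0,-0.002,-0.001,-0.04],[0,-0.002,-0.001,-0.08],[0,-0.002,-0.001,-0.12],[0,-0.002,-0.001,-0.16],[0,-0.002,-0.001,-0.2],[0,-0.002,-0.001,-0.24],[0,-0.002,-0.001,-0.26],[0,-0.002,-0.001,-0.26]]]'
python3 -c "
from station import arm;s=arm.get_state();print(s['moment'],s['ft_force'])"
```

```text
time: 19.15
tcp_pos: [0.5971, 0.1872, 0.1002]
ee_rot: [[-0.968, -0.251, -0.001], [-0.251, 0.968, -0.001], [0.001, -0.001, -1.0]]
ft_force: [2.4, -4.6, -0.9]
grip_width: 0.0137
grip_force: 74.3
[-1.21455824 -0.46124432 -1.90907609] [ 2.41874296 -4.59004314 -0.85376568]
```

The turn stopped hard anticlockwise, with 1.9 N m about z, so it unlocks clockwise.

```bash
python3 -m creep '[[[0,-0.002,0,0.16],[0,-0.002,0,0.32],[0,-0.002,0,0.48],[0,-0.002,0,0.64],[0,-0.002,0,0.8],[0,-0.002,0,0.96],[0,-0.002,0,1.12],[0,-0.002,0,1.28],[0,-0.002,0,1.42],[0,-0.002,0,1.49]]]'
python3 -m creep '[[[0,0,0,0],[0,0,0,0],[0,0,0,0],[0,0,0,0],[0,0,0,0],[0,0,0,0],[0,0,0,0],[0,0,0,0],[0,0,0,0],[0,0,0,0]]]'
python3 -c "
from station import arm;s=arm.get_state();print(s['moment'],s['ft_force'])"
```

```text
time: 20.4
tcp_pos: [0.5964, 0.1896, 0.1004]
ee_rot: [[-0.335, 0.942, -0.001], [0.942, 0.335, 0.003], [0.003, 0.0, -1.0]]
ft_force: [0.9, -0.2, -0.3]
grip_width: 0.0131
grip_force: 50.2
time: 21.65
tcp_pos: [0.5973, 0.1873, 0.1004]
ee_rot: [[-0.334, 0.942, 0.0], [0.942, 0.334, 0.0], [0.0, 0.0, -1.0]]
ft_force: [1.5, 1.0, -1.0]
grip_width: 0.0127
grip_force: 50.3
[ 0.16055095 -0.12075881  0.03805765] [ 1.45834107  1.03004774 -1.04443336]
```

The cap turned freely to about 60 degrees clockwise. I'll lift it gently first.

```bash
python3 -m creep '[[[0,0,-0.001,0],[0,0,-0.002,0],[0,0,-0.003,0],[0,0,-0.004,0],[0,0,-0.005,0],[0,0,-0.006,0],[0,0,-0.007,0],[0,0,-0.008,0],[0,0,-0.008,0],[0,0,-0.008,0]]]'
```

```text
time: 22.9
tcp_pos: [0.5972, 0.1873, 0.1084]
ee_rot: [[-0.334, 0.942, 0.0], [0.942, 0.334, 0.0], [0.0, 0.0, -1.0]]
ft_force: [1.4, 0.2, -0.6]
grip_width: 0.013
grip_force: 50.3
```

```bash
python3 -m creep '[[[0,0,-0.01,0],[0,0,-0.02,0],[0,0,-0.03,0],[0,0,-0.042,0],[0,0,-0.056,0],[0,0,-0.07,0],[0,0,-0.082,0],[0,0,-0.09,0],[0,0,-0.093,0],[0,0,-0.093,0]]]'
python3 -m creep '[[[0,0,0,0],[0,0,0,0],[0,0,0,0],[0,0,0,0],[0,0,0,0],[0,0,0,0],[0,0,0,0],[0,0,0,0],[0,0,0,0],[0,0,0,0]]]'
python3 - <<'E'
from h import *
o=np.zeros((400,800,3),np.uint8)
o[:,:400]=cv2.resize(arm.snapshot('scene')[110:310,240:440,::-1],(400,400));o[:,400:]=cv2.resize(arm.snapshot('top')[110:310,240:440,::-1],(400,400))
cv2.imwrite('pics/z3.png',o)
E
```

```text
time: 24.15
tcp_pos: [0.5971, 0.1872, 0.2013]
ee_rot: [[-0.334, 0.942, -0.0], [0.942, 0.334, -0.0], [-0.0, -0.0, -1.0]]
ft_force: [-0.2, 0.7, -0.2]
grip_width: 0.0129
grip_force: 50.3
time: 25.4
tcp_pos: [0.5972, 0.1872, 0.2013]
ee_rot: [[-0.334, 0.942, 0.0], [0.942, 0.334, 0.0], [-0.0, 0.0, -1.0]]
ft_force: [0.7, 0.1, -0.5]
grip_width: 0.0132
grip_force: 50.3
```

View pics/z3.png

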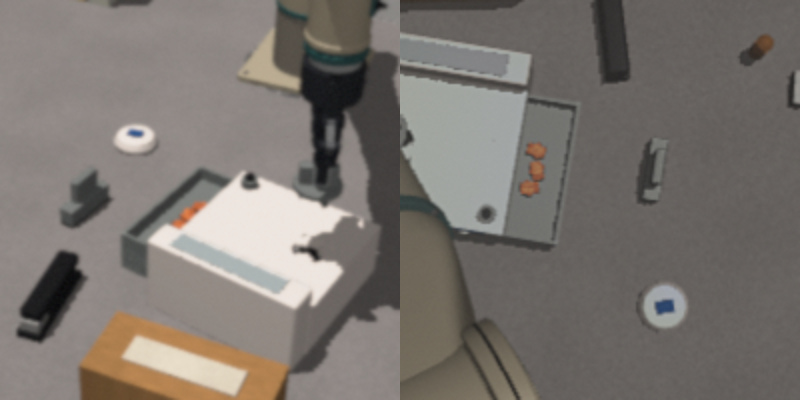

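The cap hangs level in the gripper at (318,180), above the open port at (308,252). The chips are in the tray and the scraper stands on the desk at (655,168), clear of the console.

```bash
python3 -c "
from station import arm;print(arm.sign_off())"
```

```text
the job is handed in; nothing more can be done
None
```

The job is handed in, with no verdict returned: all three chips are in the catch tray, the scraper is on the desk clear of the tester, and the cap (it unlocked clockwise) is held level about 10 cm above the deck.

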